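# Tighten a spit clamp with a click-handle wrench

## Task

Two chimney-cake spits lie in their clamp holders on the stall counter; on one holder's clamp bolt sits the click-handle wrench (round black grip, hinged neck), on the other a plain flat spanner. Tighten the bolt under the click-handle wrench: swing its grip clockwise as seen from above until the handle trips and stays cranked over at its neck joint, then stop and let go without forcing the bolt any tighter. Do not turn the plain spanner.

Things in the scene. Friction and masses are not known exactly. Their poses are not given: they have to be found in the camera images.
- grip_center (a point): Middle of the click-handle wrench's round black grip: level cylinder 28 mm thick, 105 mm long, centre line 88 mm above the counter, free space under it; 165 mm from the bolt's axis while straight. x points along the handle away from the bolt, z up; moves with the handle. A steel cap ends the handle 231 mm from the bolt; bare shank 15 mm thick. Wrench captive, swings level about the bolt.
- bolt_center (a point): Point on the vertical axis of the clamp bolt under the click-handle wrench, at the height of the handle's centre line (88 mm). Fixed over the grey clamp block (52 mm square, top 65 mm above the counter, on a 110 x 90 mm steel plate). The holder's wooden spit (64 mm thick) runs roughly away from the robot, to 270 mm from the bolt; the handle points roughly towards the robot.
- bolt_turn (a joint): Turn of bolt and wrench head in rad, growing clockwise seen from above (tightening); starts at 0 to 0.15. Resists with about 0.85 N m plus 1.8 N m per rad, stays about where left. Pushed at the middle of the grip, the handle trips with the bolt at about 0.27 (0.37 at the grip's inner end). Beyond 0.46 the bolt is overtightened.
- trip (a joint): Breakaway joint in the neck, vertical pin 36 mm from the bolt's axis: clockwise bend of handle against head in rad. 0 = straight. Holds straight up to about 1.2 N m at the pin (9 to 10 N across the middle of the grip); once pushed past about 0.15 it snaps on by itself to its stop at 0.30 and stays there. Pushing on after that turns the bolt further.
- spanner (a joint): Turn in rad of the plain flat steel spanner (200 mm long, bar 13 mm wide, open jaw at its free end) on the bolt of the other, equal-looking holder, 0.36 to 0.57 m to the left or right of the first. Starts at 0, points roughly towards the robot, bar 83 mm above the counter. To be left alone.

How it is judged:
On the way:
1. the handle has tripped: its breakaway joint is bent over by more than 0.22 rad (value of joint trip above 0.22 rad), for 0.2 s.
At the end, for the whole second after the job is handed in: The click-handle wrench is tripped (breakaway joint bent more than 0.22 rad) and stays so, its bolt is turned to no more than 0.46 rad, and the plain spanner is within 0.12 rad of where it was (value of joint trip above 0.22 rad and value of joint bolt_turn below 0.46 rad and value of joint spanner between -0.12 and 0.12 rad); the robot touches nothing.
It fails at once if the bolt is overtightened (beyond 0.46 rad) (value of joint bolt_turn above 0.46 rad).
It fails at once if the plain spanner is turned by more than 0.12 rad (value of joint spanner above 0.12 rad or value of joint spanner below -0.12 rad).
It also fails if it takes over 40 s, if anything falls off the work surface, if the arm or the gripper's body presses on something with over 40 N, if the wrist force passes 120 N, or if a joint passes its speed limit or range.

## Robot

A 6-joint arm with a two-finger parallel gripper is mounted at the origin on the work surface. World frame = base frame: x ahead of the robot, y to its left, z up, the work surface at z = 0. Lengths are in m, angles in rad, forces in N, time in s.
With the tool pointing down it reaches from about 0.225 to 0.875 m from the base axis. Payload 3.4 kg.
Tool frame: the origin (TCP) lies midway between the tips of the shut fingers; the grasp point (between the pads) lies 19 mm behind it; x points along the fingers, z is the direction in which the jaws open and shut, and the axes are right-handed (so a half turn about x gives the same grasp; the last joint's range is limited). The gripper opens to 85 mm and grips with 20 to 120 N. Pads are 22 mm wide; open, the fingers measure 114 mm over their backs; the gripper's body (76 mm by 85 mm) begins 54 mm behind the grasp point. The pads swing forward as they close: fully open they stand 13 mm farther back than shut.
Start: joints at [1.028, 0.276, 1.505, -0, 1.361, -0.121], TCP at [0.235, 0.525, 0.231] pointing down, gripper open.
Joint ranges: [-2.89, 2.89], [-0.75, 2.08], [0.22, 2.7], [-1.18, 4.32], [0.11, 2.71], [-2.7, 2.7]. Speed limits (rad/s): [2.57, 2.57, 3.14, 3.14, 3.14, 3.14].

## Interface

Orientations are given as a unit quaternion [w, x, y, z].
In Python, from rig import manip, eyes gives the robot as it stands. The module is installed in compiled form; this text tells all that it offers.
- The arm moves only by the shell command python3 -m crank 'ROWS' [FORCE]. ROWS is JSON, a list of rows, each a list of 7 numbers: the shift along the tool's x, y, z in cm, then the turn, a rotation vector about the tool's x, y, z in degrees, then the finger opening in cm, from 0 to 8.54. A call has 1 to 5 rows; each row is the pose to reach, as a shift and turn from the pose commanded when the call began, along the tool's axes at that moment; what a row does not reach only later rows make up. A row lasts 1/8 s, in which the tool goes at most 62.5 mm and 10.7 degrees, less where a joint would pass 70% of its speed; a pose out of reach is approached as far as the arm can. A call with a gripper value outside its range is refused whole. The fingers move at their own pace and stop on an object; FORCE is the grip in N (left out, the last holds). Time passes only in rows, so rows that repeat a pose let the fingers close. It gives the time, the measured TCP pose, the force and the opening at its end, in the units of the state.
- manip.get_state(): the state, without advancing time (a new reading comes with each control period).
- eyes.get_image(name): name is "scene" or "top" or "wrist"; returns a dict with "color" (420x560x3 uint8, blue, green, red), "z_map" (420x560 float32, m along the optical axis (not along the pixel's ray), 0 where there is no reading), "vertical_fov" (degrees; the focal length in pixels is half the picture's height over the tangent of half this angle, whatever the lens; pixels are square), "cx", "cy" (the principal point, pixels), "dist" ([k1, k2, p1, p2, k3] as OpenCV has them; the pictures are not rectified), "eye" and "attitude" of the camera in the world. Camera axes: x right, y up, looking along -z (the intrinsics and any distortion apply to the point x, -y, -z); pixel columns grow to the right and rows downward; lengths in m; the calibration is good to about 2 mm. A picture is of the moment at which its call begins.
- manip.sign_off(): hands the job in, once; it reports no verdict.
The state is a dict: "clock": time; "qpos": joint angles; "qd": joint speeds; "effort": joint torques, N m; "position": TCP position; "ee_rot": TCP orientation; "contact_force": force on the tool from outside, world axes, zero at the start; "moment": the same for the moment, N m; "width": finger opening in m.
Only numpy, scipy, OpenCV 4.12 (cv2) and the standard library are available. Lean on these libraries where they do the work, as an engineer would, in place of code of your own. Each camera call takes 0.05 s, during which the arm holds its last target.

## Working session

There is one attempt and no reset: what is moved stays moved. The work goes in short steps, Python scripts to look and compute and a shell command to move; the robot and the scene stay as the last step left them, time stands still between calls to the robot, and variables do not carry over. Pictures are saved under pics/ and viewed, and the job is handed in when it is done.

```bash
mkdir -p pics
cat > h.py <<'E'
import numpy as np,cv2
from rig import manip,eyes
from scipy.spatial.transform import Rotation as R
def shot(n,f=None):
    d=eyes.get_image(n)
    if f: cv2.imwrite('pics/'+f,d['color'])
    return d
def K(d):
    f=210/np.tan(np.radians(d['vertical_fov'])/2)
    return np.array([[f,0,d['cx']],[0,f,d['cy']],[0,0,1.]])
def rot(d):
    a=np.array(d['attitude'],float)
    return a if a.shape==(3,3) else R.from_quat(np.r_[a[1:],a[0]]).as_matrix()
def onplane(d,px,z):
    p=cv2.undistortPoints(np.array(px,float).reshape(-1,1,2),K(d),np.array(d['dist'],float)).reshape(-1,2)
    v=np.c_[p[:,0],-p[:,1],-np.ones(len(p))]@rot(d).T
    e=np.array(d['eye']); return e+v*((z-e[2])/v[:,2])[:,None]
E
python3 - <<'E'
from h import *
for n in('top','scene','wrist'):
    d=shot(n,n+'0.png'); print(n,d['eye'],d['attitude'],d['vertical_fov'],d['dist'])
s=manip.get_state();print(s)
E
```

```text
top [ 0.4134337  -0.03672341  1.00630643] [-0.69503532 -0.04946128  0.0637295   0.71443546] 53.21824720095659 [-0.08020441  0.          0.          0.          0.        ]
scene [1.23109967 0.54129984 0.98932668] [0.36767048 0.15445966 0.35515901 0.84547189] 43.0579581157817 [-0.17003407  0.          0.          0.          0.        ]
wrist [0.16872077 0.55412504 0.37284332] [ 0.8308064  -0.1203524  -0.07707873  0.53789859] 66.36308424156313 [-0.02864042  0.          0.          0.          0.        ]
{'clock': 0.15, 'qpos': array([ 1.02800254e+00,  2.76484825e-01,  1.50582723e+00,  4.09206410e-05,
        1.36071323e+00, -1.21011373e-01]), 'qd': array([ 0.00037404, -0.00301139, -0.00430139, -0.00101092,  0.00142741,
        0.00092284]), 'effort': array([ 6.14086166e-04, -4.17142081e+01, -2.46033597e+01, -4.81966199e-04,
        7.65666598e-03, -4.81035585e-06]), 'position': array([0.23519407, 0.52427515, 0.23062443]), 'ee_rot': array([ 0.59312808, -0.3844632 ,  0.5940511 ,  0.38404482]), 'contact_force': array([ 0.77384321,  0.15413582, -0.14118513]), 'moment': array([-0.02860663,  0.00744114, -0.03024257]), 'width': 0.0857236855347827}
```

View pics/top0.png

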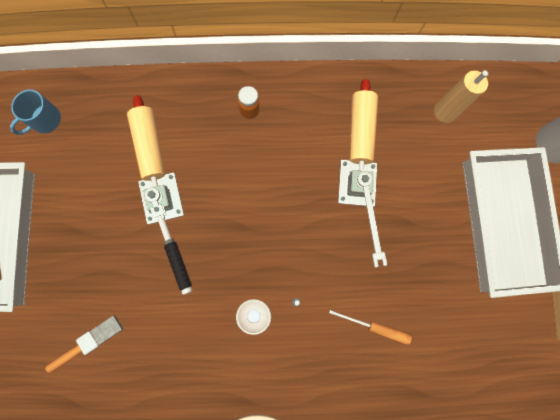

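View pics/scene0.png

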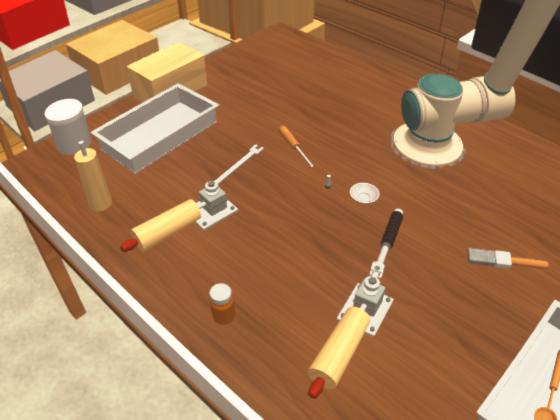

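The click-handle wrench is on the left (+y): bolt near (153,195), grip near (177,266), cap at (186,290). The spanner is on the right, at (365,180) to (379,260). Clockwise moves the grip to +y, so I'll push from its -y side.

Run:
```python
from h import *
d=shot('top')
c=d['color'].astype(int); m=(c.max(2)<60).astype(np.uint8); roi=np.zeros_like(m); roi[225:300,150:200]=1; m&=roi
n,l,st,ce=cv2.connectedComponentsWithStats(m); i=1+np.argmax(st[1:,4]); print(st[i],ce[i])
ys,xs=np.nonzero(l==i); r=cv2.minAreaRect(np.c_[xs,ys].astype(np.float32)); print(r)
g=onplane(d,[r[0]],.088)[0]
b=cv2.boxPoints(r); P=onplane(d,b,.088); print(P)
vx,vy,x0,y0=cv2.fitLine(np.c_[xs,ys].astype(np.float32),cv2.DIST_L2,0,.01,.01).ravel()
Q=onplane(d,[[x0,y0],[x0+20*vx,y0+20*vy]],.088); u=(Q[1]-Q[0])[:2]; u/=np.linalg.norm(u)
if u[0]>0:u=-u
print('grip',g,'dir',u,np.degrees(np.arctan2(u[1],u[0])))
print('bolt from grip',g[:2]-.165*u,'bolt px', onplane(d,[[152.5,194.5]],.088))
print('sp',onplane(d,[[365,180],[379,260]],.085))
# other camera
d=shot('scene'); c=d['color'].astype(int); m=(c.max(2)<60).astype(np.uint8); roi=np.zeros_like(m); roi[200:255,370:415]=1; m&=roi
n,l,st,ce=cv2.connectedComponentsWithStats(m); i=1+np.argmax(st[1:,4]);ys,xs=np.nonzero(l==i); r=cv2.minAreaRect(np.c_[xs,ys].astype(np.float32));print('scene grip',r,onplane(d,[r[0]],.088))
s=manip.get_state(); q=s['ee_rot']; print(R.from_quat(np.r_[q[1:],q[0]]).as_matrix(),s['position'])
```

```text
[165 242  26  47 546] [177.57875458 264.96153846]
((177.48175048828125, 264.8247985839844), (46.647926330566406, 11.961006164550781), 70.01689147949219)
[[0.49554386 0.19008622 0.088     ]
 [0.50393853 0.16533692 0.088     ]
 [0.40787127 0.13025651 0.088     ]
 [0.39968129 0.15465997 0.088     ]]
grip [0.45142003 0.15989727 0.088     ] dir [-0.93880952 -0.34443677] -159.85258197651652
bolt from grip [0.6063236  0.21672933] bolt px [[0.60926573 0.21724195 0.088     ]]
sp [[ 0.63126627 -0.26259883  0.085     ]
 [ 0.44954356 -0.28254497  0.085     ]]
scene grip ((388.9452209472656, 226.97943115234375), (3.8623580932617188, 31.132946014404297), 20.556045532226562) [[0.44785201 0.15248205 0.088     ]]
[[-4.52195450e-04 -9.12358045e-01  4.09392958e-01]
 [-7.28645274e-04  4.09393191e-01  9.12357761e-01]
 [-9.99999632e-01  1.14261785e-04 -8.49911115e-04]] [0.23528397 0.52441535 0.23090012]
```

```bash
python3 -m crank '[[0,-6,-4.5,9,0,0,0],[0,-11.5,-8.6,18,0,0,0],[0,-17,-12.7,27,0,0,0],[0,-22.5,-16.8,36,0,0,0],[0,-28,-20.9,45,0,0,0]]' 30
cat > st.py <<'E'
from h import *
s=manip.get_state(); q=s['ee_rot']; M=R.from_quat(np.r_[q[1:],q[0]]).as_matrix(); p=s['position']
print(s['clock'],p.round(4),'y',M[:,1].round(3),'F',s['contact_force'].round(2),s['width'].round(4))
for t in ([.475,.094,.23],[.475,.094,.07]): print(t,'tool shift cm',((np.array(t)-p)@M*100).round(1))
E
python3 st.py
```

```text
clock: 0.88
position: [0.3881, 0.2498, 0.2315]
ee_rot: [0.696, -0.126, 0.695, 0.126]
contact_force: [1.1, 0.2, 0.9]
width: 0.0002Traceback (most recent call last):
  File "st.py", line 3, in <module>
    print(s['clock'],p.round(4),'y',M[:,1].round(3),'F',s['contact_force'].round(2),s['width'].round(4))
                                                                                    ^^^^^^^^^^^^^^^^
AttributeError: 'float' object has no attribute 'round'
```

```bash
sed -i "s/,s\['width'\].round(4)/,s['width']/" st.py; python3 st.py
```

```text
0.875 [0.3881 0.2498 0.2315] y [-0.351  0.936  0.   ] F [1.13 0.21 0.94] 0.0002363090301547866
[0.475, 0.094, 0.23] tool shift cm [  0.1 -17.6   2.7]
[0.475, 0.094, 0.07] tool shift cm [ 16.1 -17.6   2.7]
```

```bash
python3 -m crank '[[0,-6,0.9,0,0,0,0],[0,-12,1.8,0,0,0,0],[0,-17.6,2.7,0,0,0,0],[0,-17.6,2.7,0,0,0,0]]'; python3 st.py
python3 - <<'E'
from h import *
shot('top','top1.png')
E
```

```text
clock: 1.38
position: [0.4771, 0.0933, 0.2311]
ee_rot: [0.696, -0.126, 0.696, 0.125]
contact_force: [-0.3, 0.4, 0.4]
width: -0.0
1.375 [0.4771 0.0933 0.2311] y [-0.35   0.937 -0.001] F [-0.28  0.44  0.42] -2.413553182412898e-05
[0.475, 0.094, 0.23] tool shift cm [ 0.1  0.1 -0.2]
[0.475, 0.094, 0.07] tool shift cm [16.1  0.2 -0.2]
```

View pics/top1.png

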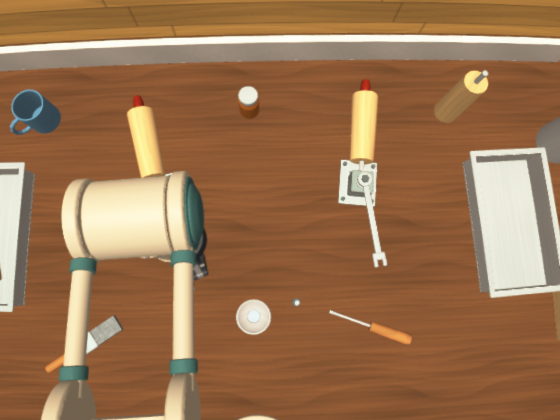

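The arm hides the wrench from the top camera, but the spot at the right of the grip is free. I'll descend now.

```bash
python3 -m crank '[[5,0,-0.2,0,0,0,0],[10,0,-0.2,0,0,0,0],[14,0,-0.2,0,0,0,0],[16,0,-0.2,0,0,0,0],[16,0,-0.2,0,0,0,0]]'; python3 st.py
python3 - <<'E'
from h import *
shot('wrist','w1.png');shot('scene','s1.png')
E
```

```text
clock: 2.05
position: [0.4711, 0.0973, 0.07]
ee_rot: [0.694, -0.128, 0.697, 0.129]
contact_force: [0.4, 0.5, 0.4]
width: 0.0003
2.05 [0.4711 0.0973 0.07  ] y [-0.357  0.934  0.002] F [0.4  0.47 0.38] 0.0002987031057020774
[0.475, 0.094, 0.23] tool shift cm [-16.   -0.4   0.2]
[0.475, 0.094, 0.07] tool shift cm [ 0.  -0.4  0.2]
```

View pics/w1.png

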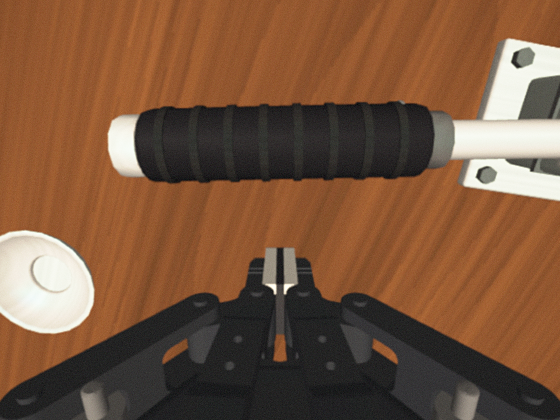

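View pics/s1.png

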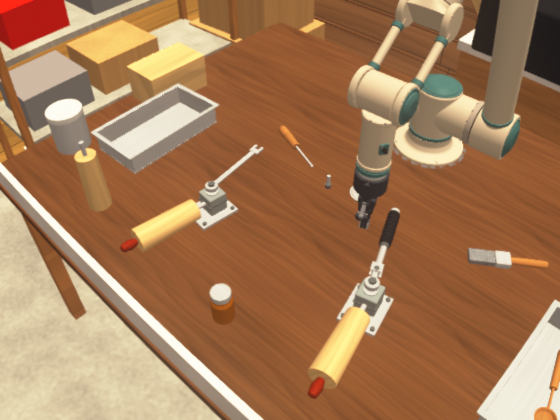

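The wrist view shows the shut fingers at column 280, centred on the grip (columns 135–432, middle 283) and square to it. There's a gap of about 4 cm. I'll close that first, then push in small steps while watching the force.

```bash
python3 -m crank '[[0,2,0,0,0,0,0],[0,3.2,0,0,0,0,0],[0,3.6,0,0,0,0,0],[0,3.6,0,0,0,0,0]]'; python3 st.py
```

```text
clock: 2.65
position: [0.4608, 0.1298, 0.0718]
ee_rot: [0.696, -0.128, 0.695, 0.128]
contact_force: [1.2, -0.6, -0.6]
width: -0.0
2.65 [0.4608 0.1298 0.0718] y [-0.356  0.934 -0.   ] F [ 1.25 -0.65 -0.62] -3.2776013495315806e-05
[0.475, 0.094, 0.23] tool shift cm [-15.8  -3.9   0.1]
[0.475, 0.094, 0.07] tool shift cm [ 0.2 -3.8  0. ]
```

```bash
python3 -m crank '[[0,0.3,0,0,0,0,0],[0,0.6,0,0,0,0,0],[0,0.9,0,1,0,0,0],[0,0.9,0,1,0,0,0]]'; python3 st.py
```

```text
clock: 3.15
position: [0.4575, 0.1364, 0.0714]
ee_rot: [0.696, -0.123, 0.697, 0.121]
contact_force: [0.8, -5.2, 1.7]
width: -0.0
3.15 [0.4575 0.1364 0.0714] y [-0.34   0.94  -0.003] F [ 0.85 -5.2   1.72] -4.8698905594656766e-05
[0.475, 0.094, 0.23] tool shift cm [-15.9  -4.6   0.2]
[0.475, 0.094, 0.07] tool shift cm [ 0.1 -4.6  0.2]
```

Contact, at 5 N. I'll keep going in small steps.

```bash
python3 -m crank '[[0,0.3,0,1,0,0,0],[0,0.6,0,2,0,0,0],[0,0.9,0,3,0,0,0]]'; python3 st.py
```

```text
clock: 3.52
position: [0.4535, 0.1441, 0.0712]
ee_rot: [0.699, -0.105, 0.7, 0.102]
contact_force: [-1.1, -7.6, 2.9]
width: -0.0001
3.525 [0.4535 0.1441 0.0712] y [-0.29   0.957 -0.004] F [-1.1  -7.63  2.88] -5.9565299040079384e-05
[0.475, 0.094, 0.23] tool shift cm [-15.9  -5.5   0.6]
[0.475, 0.094, 0.07] tool shift cm [ 0.1 -5.4  0.6]
```

```bash
python3 -m crank '[[0,0.3,0,1,0,0,0],[0,0.6,0,2,0,0,0],[0,0.9,0,3,0,0,0]]'; python3 st.py
python3 - <<'E'
from h import *
shot('wrist','w2.png')
E
```

```text
clock: 3.9
position: [0.4499, 0.1524, 0.071]
ee_rot: [0.7, -0.087, 0.704, 0.084]
contact_force: [-3.3, -9.2, 2.9]
width: 0.0
3.9 [0.4499 0.1524 0.071 ] y [-0.24   0.971 -0.004] F [-3.29 -9.16  2.85] 4.547004428287192e-05
[0.475, 0.094, 0.23] tool shift cm [-15.9  -6.3   1. ]
[0.475, 0.094, 0.07] tool shift cm [ 0.1 -6.3  1. ]
```

View pics/w2.png

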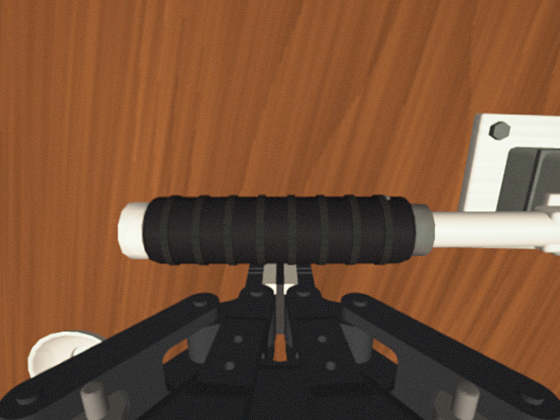

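The fingers bear on the grip's middle (column 280, grip 143–413) and the force is near the trip value.

```bash
python3 -m crank '[[0,0.3,0,1,0,0,0],[0,0.6,0,2,0,0,0]]'; python3 st.py
```

```text
clock: 4.2
position: [0.4478, 0.1579, 0.0708]
ee_rot: [0.701, -0.075, 0.705, 0.071]
contact_force: [-3.9, -9.7, 2.6]
width: -0.0001
4.2 [0.4478 0.1579 0.0708] y [-0.206  0.979 -0.004] F [-3.9  -9.67  2.58] -0.00014471243813243218
[0.475, 0.094, 0.23] tool shift cm [-15.9  -6.9   1.2]
[0.475, 0.094, 0.07] tool shift cm [ 0.1 -6.8  1.3]
```

```bash
python3 -m crank '[[0,0.3,0,1,0,0,0],[0,0.6,0,2,0,0,0]]'; python3 st.py
python3 - <<'E'
from h import *
shot('wrist','w3.png')
E
```

```text
clock: 4.45
position: [0.4459, 0.1636, 0.0707]
ee_rot: [0.702, -0.063, 0.707, 0.059]
contact_force: [-3.3, -9.3, 3.0]
width: -0.0
4.45 [0.4459 0.1636 0.0707] y [-0.172  0.985 -0.005] F [-3.35 -9.26  3.02] -3.222379930029968e-05
[0.475, 0.094, 0.23] tool shift cm [-15.9  -7.4   1.5]
[0.475, 0.094, 0.07] tool shift cm [ 0.1 -7.4  1.7]
```

View pics/w3.png

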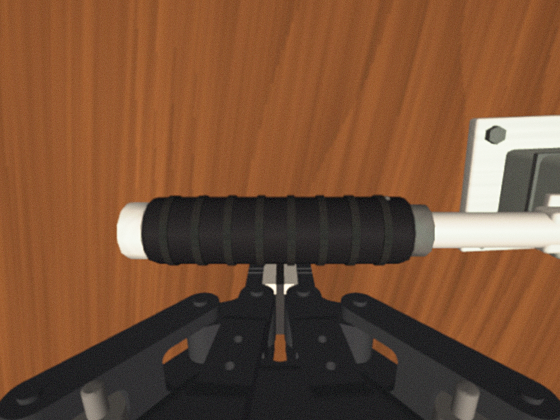

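The force has levelled off at about 9.7 N, so the neck is bending. I'll keep on until it snaps.

```bash
python3 -m crank '[[0,0.3,0,1.2,0,0,0],[0,0.6,0,2.4,0,0,0]]'; python3 st.py
```

```text
clock: 4.75
position: [0.4446, 0.1694, 0.0705]
ee_rot: [0.703, -0.048, 0.708, 0.044]
contact_force: [-3.4, -9.9, 4.4]
width: -0.0003
4.75 [0.4446 0.1694 0.0705] y [-0.13   0.991 -0.005] F [-3.37 -9.86  4.42] -0.00032636069962778494
[0.475, 0.094, 0.23] tool shift cm [-15.9  -8.    1.9]
[0.475, 0.094, 0.07] tool shift cm [ 0.1 -7.9  2. ]
```

```bash
python3 -m crank '[[0,0.3,0,1.2,0,0,0]]'; python3 st.py
python3 - <<'E'
from h import *
shot('wrist','w4.png')
E
```

```text
clock: 4.88
position: [0.4439, 0.1722, 0.0705]
ee_rot: [0.703, -0.041, 0.709, 0.037]
contact_force: [-4.2, -9.9, 2.7]
width: -0.0002
4.875 [0.4439 0.1722 0.0705] y [-0.11   0.994 -0.006] F [-4.18 -9.93  2.72] -0.00018555452637650463
[0.475, 0.094, 0.23] tool shift cm [-15.9  -8.2   2.1]
[0.475, 0.094, 0.07] tool shift cm [ 0.1 -8.1  2.2]
```

View pics/w4.png

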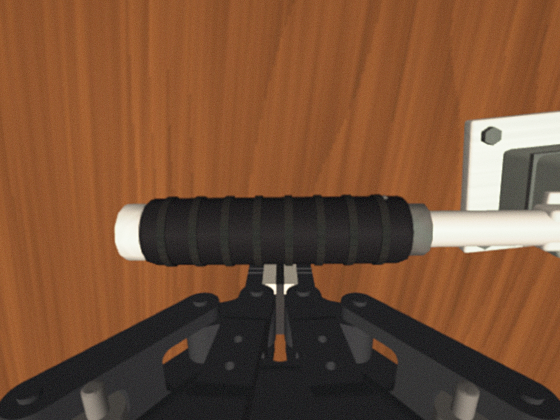

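The handle has turned about 0.235 rad in all and hasn't snapped yet. I'll go on carefully.

```bash
python3 -m crank '[[0,0.3,0,1,0,0,0],[0,0.6,0,2,0,0,0]]'; python3 st.py
```

```text
clock: 5.18
position: [0.4428, 0.178, 0.0704]
ee_rot: [0.703, -0.029, 0.71, 0.024]
contact_force: [-5.5, -10.4, 4.0]
width: 0.0002
5.175 [0.4428 0.178  0.0704] y [-0.075  0.997 -0.006] F [ -5.49 -10.44   3.97] 0.00015510649282264802
[0.475, 0.094, 0.23] tool shift cm [-15.9  -8.7   2.4]
[0.475, 0.094, 0.07] tool shift cm [ 0.1 -8.6  2.6]
```

```bash
python3 -m crank '[[0,0.3,0,1.2,0,0,0]]'; python3 st.py
python3 - <<'E'
from h import *
shot('wrist','w5.png');d=shot('scene');cv2.imwrite('pics/s5.png',cv2.resize(d['color'][180:340,300:460],(800,600)) if 0 else cv2.resize(d['color'][190:330,300:460],None,fx=4,fy=4,interpolation=cv2.INTER_CUBIC))
E
```

```text
clock: 5.3
position: [0.4424, 0.181, 0.0703]
ee_rot: [0.704, -0.022, 0.71, 0.017]
contact_force: [-4.8, -9.8, 3.0]
width: -0.0
5.3 [0.4424 0.181  0.0703] y [-0.054  0.999 -0.007] F [-4.83 -9.82  2.96] -4.208778296944427e-05
[0.475, 0.094, 0.23] tool shift cm [-15.9  -9.    2.6]
[0.475, 0.094, 0.07] tool shift cm [ 0.1 -8.9  2.8]
```

View pics/w5.png

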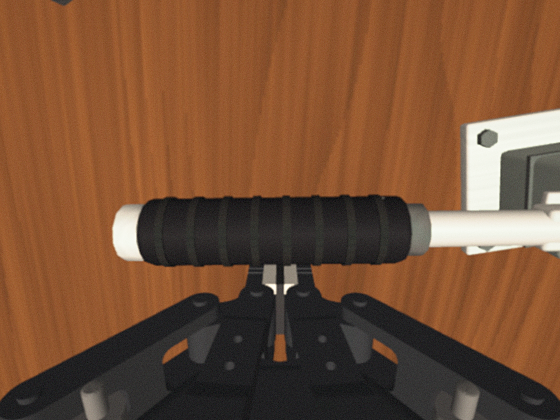

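View pics/s5.png

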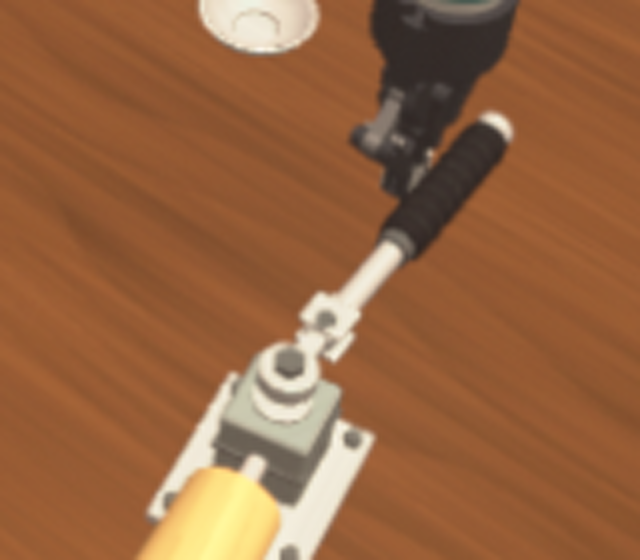

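Run:
```python
from h import *
d=shot('scene')
f=lambda l:[[300+x/4,190+y/4] for x,y in l]
P=onplane(d,f([[498,128],[445,187],[398,243],[345,308]]),.088)[:,:2]; print('handle',P)
u=P[0]-P[3]; print('hand ang',np.degrees(np.arctan2(u[1],u[0]))%360)
for zb in(.1,.11,.12): print('bolt',onplane(d,f([[290,358]]),zb)[0,:2])
for zp in(.095,.1,.105):
  p=onplane(d,f([[325,320]]),zp)[0,:2];v=p-[.607,.217]; print('pin',p,np.linalg.norm(v),np.degrees(np.arctan2(v[1],v[0]))%360)
```

```text
handle [[0.37671617 0.20590021]
 [0.43796375 0.20832113]
 [0.49165989 0.21200557]
 [0.55003376 0.21682375]]
hand ang 183.60636288016002
bolt [0.60629778 0.21915753]
bolt [0.61332334 0.22277985]
bolt [0.62034891 0.22640217]
pin [0.56938575 0.21612593] 0.03762440737262062 181.33118614904205
pin [0.57308526 0.21794391] 0.033927876834633316 178.40576302404742
pin [0.57678477 0.21976189] 0.03034120090353672 174.77726229987906
```

Run:
```python
from h import *
d0=cv2.imread('pics/scene0.png'); d=shot('scene')
a=[cv2.resize(x[195:325,320:430],None,fx=3.6,fy=4,interpolation=cv2.INTER_CUBIC) for x in (d0,d['color'])]
cv2.imwrite('pics/cmp.png',np.hstack(a)); shot('top','top5.png')
```

```text
(no output)
```

View pics/cmp.png

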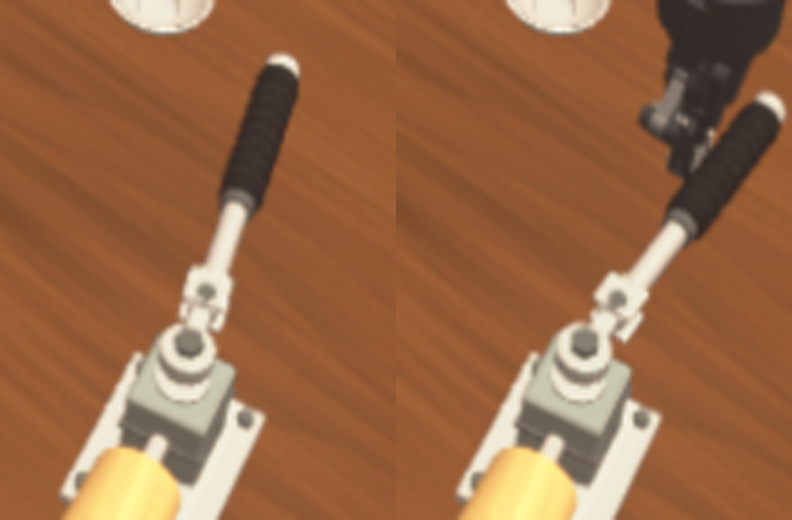

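View pics/top5.png

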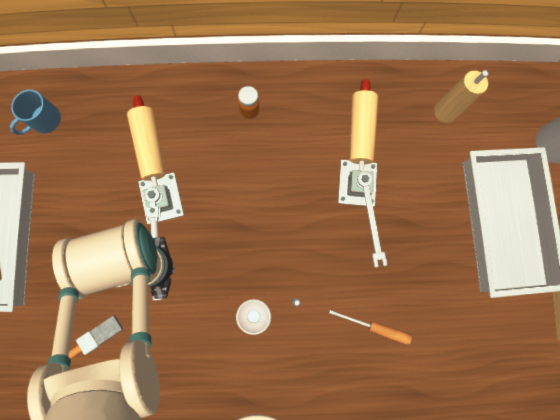

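```bash
cat > bend.py <<'E'
from h import *
d=shot('scene')
def ang(bolt,pin,hs):
    f=lambda p:[320+p[0]/3.6,195+p[1]/4]
    B=onplane(d,[f(bolt)],.105)[0,:2];p=onplane(d,[f(pin)],.1)[0,:2];H=onplane(d,[f(h) for h in hs],.088)[:,:2]
    v=p-B;u=H[0]-H[1]
    return np.linalg.norm(v),np.arctan2(v[1],v[0])%6.283,np.arctan2(u[1],u[0])%6.283
E
python3 - <<'E'
from bend import *
a=ang((188,343),(206,291),[(282,68),(212,275)]);b=ang((187,343),(221,299),[(373,105),(238,280)])
print(a,b,'head turn',a[1]-b[1],'handle turn',a[2]-b[2])
E
```

```text
(np.float64(0.04152757729494313), np.float64(3.4994979748898847), np.float64(3.4888447295037137)) (np.float64(0.041129729293442836), np.float64(3.2457819465474396), np.float64(3.2024229297143414)) head turn 0.2537160283424451 handle turn 0.2864217997893723
```

Comparing with the start, the head has turned about 0.25 and the handle about 0.29, so the bend is just starting. I'll continue.

```bash
python3 -m crank '[[0,0.3,0,1.2,0,0,0],[0,0.6,0,2.4,0,0,0]]'; python3 st.py
```

```text
clock: 5.85
position: [0.4426, 0.1877, 0.0703]
ee_rot: [0.704, -0.006, 0.71, 0.002]
contact_force: [-4.3, -7.2, 2.7]
width: 0.0001
5.85 [0.4426 0.1877 0.0703] y [-0.011  1.    -0.005] F [-4.26 -7.19  2.67] 8.780608073535908e-05
[0.475, 0.094, 0.23] tool shift cm [-15.9  -9.5   3. ]
[0.475, 0.094, 0.07] tool shift cm [ 0.1 -9.4  3.1]
```

```bash
python3 -m crank '[[0,0.3,0,1.3,0,0,0]]'; python3 st.py
python3 - <<'E'
from h import *
d=shot('scene')
cv2.imwrite('pics/s6.png',cv2.resize(d['color'][195:325,320:430],None,fx=3.6,fy=4,interpolation=cv2.INTER_CUBIC))
E
```

```text
clock: 5.98
position: [0.4431, 0.1913, 0.0704]
ee_rot: [0.705, 0.003, 0.71, -0.006]
contact_force: [-2.8, -4.7, 1.1]
width: -0.0002
5.975 [0.4431 0.1913 0.0704] y [ 0.012  1.    -0.004] F [-2.78 -4.67  1.07] -0.0002001753161324066
[0.475, 0.094, 0.23] tool shift cm [-15.9  -9.8   3.2]
[0.475, 0.094, 0.07] tool shift cm [ 0.1 -9.7  3.3]
```

View pics/s6.png

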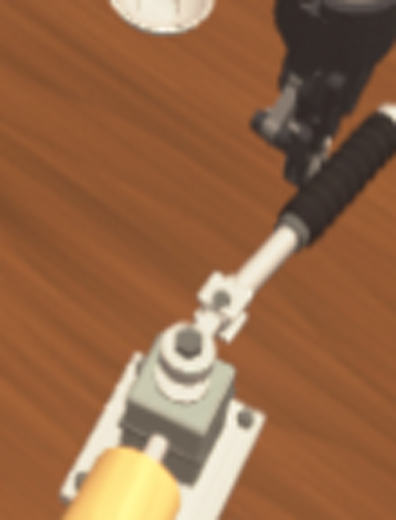

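The force is dropping and the head stays still, with the pin at (221,299) as before, so the neck is bending over towards the snap.

```bash
python3 -m crank '[[0,0.3,0,1.3,0,0,0],[0,0.5,0,2.2,0,0,0]]'; python3 st.py
```

```text
clock: 6.28
position: [0.4462, 0.1985, 0.0711]
ee_rot: [0.707, 0.018, 0.707, -0.018]
contact_force: [0.2, -0.1, -0.0]
width: -0.0001
6.275 [0.4462 0.1985 0.0711] y [0.051 0.999 0.   ] F [ 0.16 -0.12 -0.01] -7.105431098144666e-05
[0.475, 0.094, 0.23] tool shift cm [-15.9 -10.3   3.4]
[0.475, 0.094, 0.07] tool shift cm [  0.1 -10.3   3.4]
```

The force is now zero, so it has snapped. I'll stop, back off and look.

```bash
python3 -m crank '[[0,-2,0,0,0,0,0],[0,-4,0,0,0,0,0],[0,-4,0,0,0,0,0]]'; python3 st.py
python3 - <<'E'
from h import *
d=shot('wrist','w7.png');d=shot('scene')
cv2.imwrite('pics/s7.png',cv2.resize(d['color'][195:325,320:440],None,fx=3.6,fy=4,interpolation=cv2.INTER_CUBIC))
E
```

```text
clock: 6.65
position: [0.4453, 0.1585, 0.0716]
ee_rot: [0.707, 0.019, 0.706, -0.018]
contact_force: [0.1, 0.2, 0.4]
width: 0.0001
6.65 [0.4453 0.1585 0.0716] y [0.052 0.999 0.001] F [0.05 0.2  0.37] 0.00012842859632324028
[0.475, 0.094, 0.23] tool shift cm [-15.8  -6.3   3.3]
[0.475, 0.094, 0.07] tool shift cm [ 0.2 -6.3  3.3]
```

View pics/s7.png

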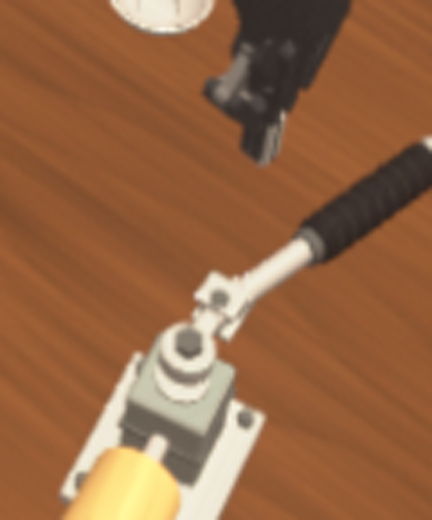

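View pics/w7.png

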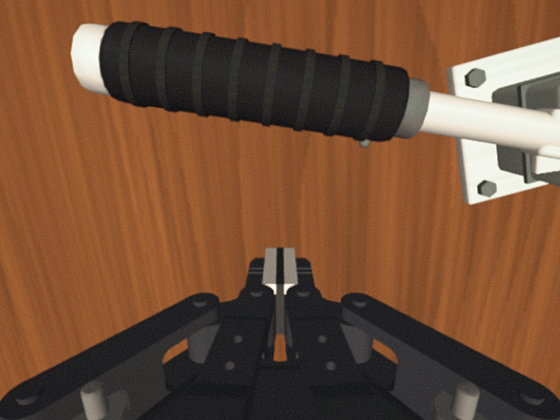

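The handle is clearly cranked at the neck pin (219,298). The grip has swung on by itself, well clear of the fingers. I'll raise the tool, measure once more and hand in.

```bash
python3 -m crank '[[-4,-1,0,0,0,0,0],[-8,-1,0,0,0,0,0],[-12,-1,0,0,0,0,0],[-12,-1,0,0,0,0,0],[-12,-1,0,0,0,0,0]]'
python3 - <<'E'
from bend import *
a=ang((188,343),(206,291),[(282,68),(212,275)]);b=ang((187,343),(219,298),[(428,148),(250,285)])
print('head turn',a[1]-b[1],'handle turn',a[2]-b[2])
d=shot('scene','s8.png'); shot('top','top8.png')
x=cv2.imread('pics/scene0.png'); print('spanner area diff',np.abs(x[140:215,195:270].astype(int)-d['color'][140:215,195:270]).max())
E
```

```text
clock: 7.38
position: [0.4436, 0.1492, 0.1909]
ee_rot: [0.707, 0.018, 0.707, -0.017]
contact_force: [-0.8, -0.4, -0.2]
width: -0.0004
head turn 0.22198406303456597 handle turn 0.5159199200028493
spanner area diff 3
```

View pics/s8.png

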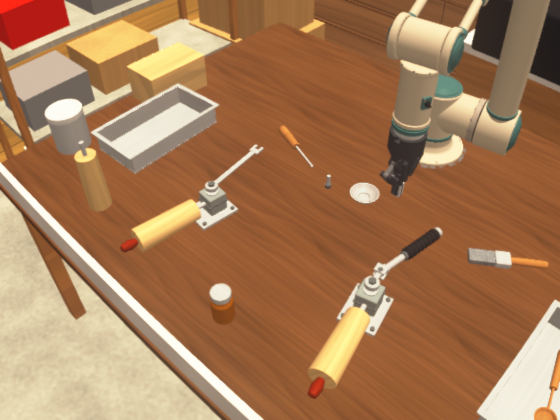

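The head has turned about 0.22–0.25 and the handle about 0.52, so the bend is about 0.29. The spanner hasn't moved and the arm is clear.

```bash
python3 -c "
from rig import manip
print(manip.sign_off())"
```

```text
the job is handed in; nothing more can be done
None
```

The click-handle wrench is tripped and stays cranked over. I pushed the middle of its grip clockwise with the shut fingers until the force fell from about 10 N to 0. Then I backed off, raised the tool and handed the job in at about 7.5 s.

- **Trip:** in the scene camera the handle is bent about 0.29 rad at the neck. That's a rough measurement from pixels I picked by eye, but it agrees with the 0.30 stop.
- **Bolt:** its head turned about 0.22–0.25 rad. The angle it started at (0 to 0.15 rad) can't be seen, so it ends between about 0.22 and 0.40, under the 0.46 limit.
- **Spanner:** its part of the picture hasn't changed beyond image noise.
- **Clearance:** the tool is at 0.19 m height. The last force reading was under 1 N, which is sensor noise.
- **Disagreement:** before the trip, my check for bend from a single scene view was unclear, off by a few millimetres. I compared with the starting picture instead. No check failed.

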